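# Sort out the mixed-up door knobs in the locksmith's van

## Robot

A 6-joint arm with a two-finger parallel gripper is mounted at the origin on the work surface. World frame = base frame: x ahead of the robot, y to its left, z up, the work surface at z = 0. Lengths are in m, angles in rad, forces in N, time in s.
With the tool pointing down it reaches from about 0.325 to 0.9 m from the base axis. Payload 3.5 kg.
Tool frame: the origin (TCP) lies at the very end of the fingers, on their centre line; the grasp point (between the pads) lies 19 mm behind it; z points along the fingers, y is the line along which they close (so a half turn about z gives the same grasp; the last joint's range is limited). The gripper opens to 85 mm and grips with 20 to 120 N. Pads are 22 mm wide; open, the fingers measure 114 mm over their backs; the gripper's body (76 mm by 85 mm) begins 54 mm behind the grasp point. The pads swing forward as they close: fully open they stand 13 mm farther back than shut.
Start: joints at [1.197, 0.276, -0.026, 1.268, 0, 1.467], TCP at [0.167, 0.602, 0.231] pointing down, gripper open.
Joint ranges: [-3.12, 3.12], [-0.85, 1.88], [-1.08, 1.24], [-1.95, 2.15], [-1.57, 1.53], [-3.14, 3.14]. Speed limits (rad/s): [2.57, 2.57, 3.14, 3.14, 3.14, 3.14].

## Interface

Orientations are given as [roll, pitch, yaw] about the fixed x, y, z axes, in that order (R = Rz(yaw) Ry(pitch) Rx(roll)).
In Python, from bench import sensors, optics, job gives the robot as it stands.
- The arm moves only by the tool jog_arm, never from a script. Its argument "moves" is text: rows parted by semicolons, each of 7 numbers parted by spaces: the turn, a rotation vector about the world's x, y, z in rad, then the shift along the world's x, y, z in mm, then the opening, from 0 (shut) to 1 (fully open). In form: ax ay az tx ty tz gripper; .... A call has exactly 10 rows; each row is the pose to reach, as a shift and turn from the pose commanded when the call began; what a row does not reach only later rows make up. A row lasts 1/8 s, in which the tool goes at most 62.5 mm and 10.7 degrees, less where a joint would pass 70% of its speed; a pose out of reach is approached as far as the arm can. A call with a gripper value outside its range is refused whole. The fingers move at their own pace and stop on an object; the grip force is fixed at half the most. Time passes only in rows, so rows that repeat a pose let the fingers close, or fill a call up. It gives the time, the measured TCP pose, the force, the opening and the grip force at its end, in the units of the state.
- sensors.state(): the state, without advancing time (a new reading comes with each control period).
- optics.snapshot(name): name is "scene" or "top" or "wrist"; returns (picture, depth): 384x512x3 uint8, blue, green, red; 384x512 float32, m along the optical axis (not along the pixel's ray), 0 where there is no reading.
- optics.camera_model(name): a dict with "K" (3x3 intrinsics, pixels), "extrinsics" (4x4, takes a point from world to camera coordinates); the wrist camera has in their place "hand_eye" (4x4, takes a point from camera to tool coordinates, whose origin is the TCP and whose axes are the flange's). Camera axes: x right, y up, looking along -z (the intrinsics and any distortion apply to the point x, -y, -z); pixel columns grow to the right and rows downward; lengths in m; the calibration is good to about 2 mm. A picture is of the moment at which its call begins: read the wrist's pose just before it. camera_model takes no time and is no camera call.
- job.job_done(): hands the job in; it is judged then, once.
The state is a dict: "t": time; "joint_positions": joint angles; "qd": joint speeds; "joint_torque": joint torques, N m; "tcp_pos": TCP position; "ee_rot": TCP orientation; "force": force on the tool from outside, world axes, zero at the start; "ft_torque": the same for the moment, N m; "opening": opening from 0.0 (shut) to 1.0 (fully open); "gripper_force": force on a finger pad.
Only numpy, scipy, OpenCV 4.12 (cv2) and the standard library are available. Lean on these libraries where they do the work, as an engineer would, in place of code of your own. Each camera call takes 0.05 s, during which the arm holds its last target. There are 200 camera calls.

## Task

The door knobs have got mixed up: stand each one upright in the middle of the grey pad of the tray that holds the latch plate of its own finish (brass with brass, black with black, white with white); the orange spare tray is there as a free spot for the swap. The white knob is hemmed in by the red spray can, so stand the can aside to get at it, and put the can back upright in the middle of its yellow spot before you finish. Set the knobs and the can down gently and knock none of them over.

Things in the scene. Friction and masses are not known exactly. Their poses are not given: they have to be found in the camera images.
- brass_knob_center (a point): Brass drum-shaped door knob, loose, about 0.22 kg, 58 mm high, standing upright at the start in the tray with the black plate. This point is at its axis, half-way up (29 mm above its underside). Foot: round flange 60 mm across, 8 mm thick; thin neck 26 mm; drum grip 48 mm across from 11 mm below to 29 mm above this point; round, so any grasp yaw does; z is its axis
- black_knob_center (a point): Black drum-shaped door knob, loose, about 0.22 kg, 58 mm high, standing upright at the start in the tray with the brass plate. This point is at its axis, half-way up (29 mm above its underside). Foot: round flange 60 mm across, 8 mm thick; thin neck 26 mm; drum grip 48 mm across from 11 mm below to 29 mm above this point; round, so any grasp yaw does; z is its axis
- white_knob_center (a point): White drum-shaped door knob, loose, about 0.22 kg, 58 mm high, standing upright at the start on the bench mat right beside the spray can, 64 mm from can axis to knob axis, too close for a gripper to get down over it. This point is at its axis, half-way up (29 mm above its underside). Foot: round flange 60 mm across, 8 mm thick; thin neck 26 mm; drum grip 48 mm across from 11 mm below to 29 mm above this point; round, so any grasp yaw does; z is its axis
- spray_can_center (a point): Red spray can with red cap and a white paper band round its foot, loose, about 0.24 kg, 60 mm across up to 104 mm from its underside (then a pale metal cone and a 36 mm cap), 130 mm high, standing upright. This point is at its axis, half-way up (65 mm above its underside), so the cap's top is 65 mm above it; grip the can 15 to 28 mm above this point, so that the gripper's body stays clear of the cap; z is its axis
- can_spot (a point): Yellow round spot 72 mm across on the fixed black bench mat (120 x 120 mm, 4 mm thick): the can's own place. This point is the spot's centre on the mat's top, 4 mm above the bench. The white knob starts 50 mm along +x and 40 mm along +y of the mat's axes from it
- brass_tray_pad (a point): Tray of the brass set (fixed): blue, 110 x 150 mm, floor 4 mm thick, rim 10 mm high, holding a brass latch plate (78 x 36 mm, up to 17 mm high). This point is the centre of its round grey knob pad (68 mm across), on the tray floor 4 mm above the bench; the tray's y axis is its long side and the latch plate's centre lies 79 mm from this point along -y
- black_tray_pad (a point): Tray of the black set (fixed): blue, 110 x 150 mm, floor 4 mm thick, rim 10 mm high, holding a black latch plate (78 x 36 mm, up to 17 mm high). This point is the centre of its round grey knob pad (68 mm across), on the tray floor 4 mm above the bench; the tray's y axis is its long side and the latch plate's centre lies 79 mm from this point along -y
- white_tray_pad (a point): Tray of the white set, without a knob at the start (fixed): blue, 110 x 150 mm, floor 4 mm thick, rim 10 mm high, holding a white latch plate (78 x 36 mm, up to 17 mm high). This point is the centre of its round grey knob pad (68 mm across), on the tray floor 4 mm above the bench; the tray's y axis is its long side and the latch plate's centre lies 79 mm from this point along -y
- spare_tray_pad (a point): Empty orange spare tray (fixed), 110 x 150 mm, floor 4 mm thick, rim 10 mm high, no plate in it. This point is the tray's centre and the centre of its grey pad (68 mm across), on the floor 4 mm above the bench: the free spot to set things down on for a while
Not all that is in view belongs to the job. There is more than one size of the part that bears brass_knob_center; the job needs the largest.

How it is judged:
On the way:
1. The spray can has been stood aside, upright and released, more than 80 mm from its yellow spot (horizontal distance between spray_can_center and can_spot above 0.08 m and height (world z) of spray_can_center below 0.08 m and angle between spray_can_center's own z axis and vertical below 0.1 rad and contact force between the fingers and spray_can below 0.1 N and linear speed of spray_can below 0.03 m/s), for 0.2 s.
At the end, for the whole second after the job is handed in: Brass, black and white knob each stand upright (within 0.1 rad) on the tray floor within 15 mm of the pad centre of the tray with the plate of the same finish; the spray can stands upright within 15 mm of the centre of its yellow spot; all are released and at rest (horizontal distance between brass_knob_center and brass_tray_pad below 0.015 m and height (world z) of each of brass_knob_center, black_knob_center, white_knob_center below 0.039 m and angle between each of brass_knob_center, black_knob_center, white_knob_center, spray_can_center's own z axis and vertical below 0.1 rad and linear speed of each of brass_knob, black_knob, white_knob, spray_can below 0.02 m/s and horizontal distance between black_knob_center and black_tray_pad below 0.015 m and horizontal distance between white_knob_center and white_tray_pad below 0.015 m and horizontal distance between spray_can_center and can_spot below 0.015 m and height (world z) of spray_can_center below 0.075 m); the robot touches nothing.
It fails at once if The can or a knob is dropped (falls free of the fingers faster than 0.9 m/s) instead of being set down ((linear speed of brass_knob above 0.9 m/s and contact force between the fingers and brass_knob below 0.1 N) or (linear speed of black_knob above 0.9 m/s and contact force between the fingers and black_knob below 0.1 N) or (linear speed of white_knob above 0.9 m/s and contact force between the fingers and white_knob below 0.1 N) or (linear speed of spray_can above 0.9 m/s and contact force between the fingers and spray_can below 0.1 N)).
It fails at once if The can or a knob is knocked over (leans more than about 57 degrees) (angle between any of brass_knob_center, black_knob_center, white_knob_center, spray_can_center's own z axis and vertical above 1 rad).
It also fails if it takes over 144 s, if anything falls off the work surface, if the arm or the gripper's body presses on something with over 40 N, if the wrist force passes 120 N, or if a joint passes its speed limit or range.

## Working session

There is one attempt and no reset: what is moved stays moved. The work goes in short steps, Python scripts to look and compute and a tool call to move; the robot and the scene stay as the last step left them, time stands still between calls to the robot, and variables do not carry over. Pictures are saved under pics/ and viewed, at most 14 in all, crops included, and the job is handed in when it is done.

Besides the shell and the picture viewer there is one more tool, called as name(argument=value, ...) on one line, values as JSON. jog_arm: Moves the arm, as the interface text tells. Its arguments: {"type":"object","properties":{"moves":{"type":"string"}},"required":["moves"]}

```bash
mkdir -p pics; ls; python3 - <<'E'
from bench import sensors, optics, job
import cv2,numpy as np
np.set_printoptions(precision=4,suppress=True)
print(sensors.state())
for n in ("top","scene"):
    im,d=optics.snapshot(n); cv2.imwrite(f"pics/{n}0.png",im); np.save(f"{n}_d.npy",d); cv2.imwrite(f"{n}_raw.png",im)
    print(n,optics.camera_model(n))
print(optics.camera_model("wrist"))
E
```

```text
pics
{'t': 0.0, 'joint_positions': array([ 1.1966,  0.2772, -0.0279,  1.268 ,  0.    ,  1.4674]), 'qd': array([-0.0007,  0.0001,  0.0002,  0.0015, -0.0001,  0.001 ]), 'joint_torque': array([  0.    , -44.5509,  29.5201,   0.0165,   0.    ,  -0.    ]), 'tcp_pos': array([0.1669, 0.6015, 0.2301]), 'ee_rot': array([-3.1393, -0.0002,  2.8708]), 'force': array([ 0.8017, -0.1085,  0.572 ]), 'ft_torque': array([ 0.063 , -0.0015, -0.0353]), 'gripper_force': 0.0, 'opening': 0.9996884554265348}
top {'K': array([[368.0752,   0.    , 252.4061],
       [  0.    , 368.0752, 191.725 ],
       [  0.    ,   0.    ,   1.    ]]), 'extrinsics': array([[ 0.0202, -0.9998,  0.0069,  0.0496],
       [ 0.9909,  0.0209,  0.1326, -0.5712],
       [-0.1327,  0.0042,  0.9911, -0.9178],
       [ 0.    ,  0.    ,  0.    ,  1.    ]])}
scene {'K': array([[408.5474,   0.    , 254.5941],
       [  0.    , 408.5474, 199.043 ],
       [  0.    ,   0.    ,   1.    ]]), 'extrinsics': array([[-0.8216,  0.5696,  0.0207,  0.4326],
       [-0.3761, -0.5691,  0.7312,  0.1902],
       [ 0.4283,  0.593 ,  0.6818, -1.2431],
       [ 0.    ,  0.    ,  0.    ,  1.    ]])}
{'K': array([[341.8183,   0.    , 254.    ],
       [  0.    , 341.8183, 187.2202],
       [  0.    ,   0.    ,   1.    ]]), 'hand_eye': array([[ 0.0002,  0.9606,  0.2779,  0.0694],
       [ 1.    , -0.    , -0.0008, -0.0017],
       [-0.0008,  0.2779, -0.9606, -0.1424],
       [ 0.    ,  0.    ,  0.    ,  1.    ]])}
```

View pics/top0.png

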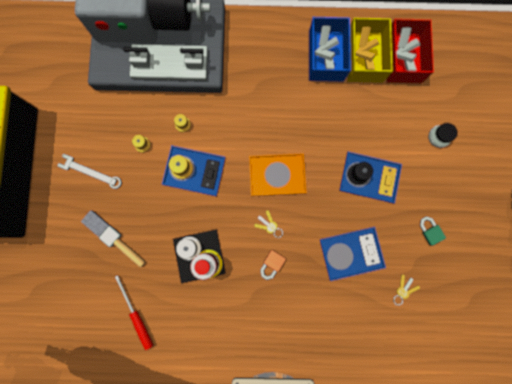

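View pics/scene0.png

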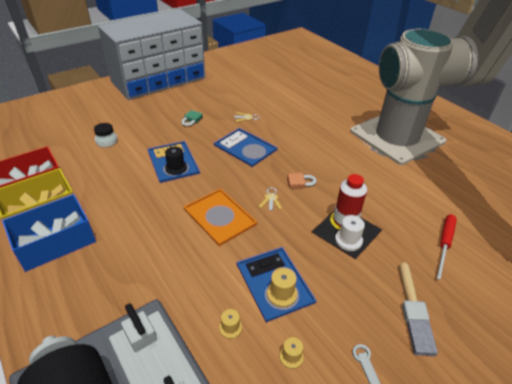

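Top view: the blue trays are at about (194,171) with the black plate and the brass knob (181,166), at (370,177) with the brass plate and the black knob (360,173), and at (352,254) with the white plate. The orange spare tray is at (277,175). The mat is at (199,256), with the can cap at (203,266) and the white knob at (188,247).

Brass candidates are (181,166) in the black-plate tray, and (182,123) and (141,143) on the bare bench. The first is visibly the largest and stands in the tray described. I'll check the sizes with a measurement and a crop.

```bash
cat > h.py <<'E'
import cv2,numpy as np
from bench import sensors, optics
from scipy.spatial.transform import Rotation as Ro
np.set_printoptions(precision=4,suppress=True)
def model(n,st=None):
    m=optics.camera_model(n); K=m["K"]
    if n=="wrist":
        T=np.eye(4); T[:3,:3]=Ro.from_euler("xyz",st["ee_rot"]).as_matrix(); T[:3,3]=st["tcp_pos"]
        C=T@m["hand_eye"]
    else: C=np.linalg.inv(m["extrinsics"])
    return K,C,m
def ray(uv,z,K,C):
    uv=np.atleast_2d(np.float64(uv)); x=(uv[:,0]-K[0,2])/K[0,0]; y=(uv[:,1]-K[1,2])/K[1,1]
    d=np.c_[x,-y,-np.ones(len(x))]@C[:3,:3].T; o=C[:3,3]
    return o+d*((z-o[2])/d[:,2])[:,None]
def cloud(d,K,C):
    v,u=np.indices(d.shape); x=(u-K[0,2])/K[0,0]*d; y=(v-K[1,2])/K[1,1]*d
    return np.stack([x,-y,-d],-1)@C[:3,:3].T+C[:3,3]
E
python3 - <<'E'
from h import *
im=cv2.imread("top_raw.png"); d=np.load("top_d.npy"); K,C,m=model("top"); print({k for k in m},C[:3,3])
P=cloud(d,K,C); hsv=cv2.cvtColor(im,cv2.COLOR_BGR2HSV); H,S,V=cv2.split(hsv)
print("bench z",np.median(P[300:340,300:400,2]))
def comp(mask,uv,r=40):
    w=np.zeros_like(mask); cv2.circle(w,uv,r,255,-1); return cv2.bitwise_and(mask,w)
blue=cv2.inRange(hsv,(100,120,40),(125,255,255)); org=cv2.inRange(hsv,(8,200,180),(22,255,255))
for n,uv,mk in (("blacktray",(194,171),blue),("brasstray",(370,177),blue),("whitetray",(352,254),blue),("spare",(277,175),org)):
    mk=comp(mk,uv); q=np.argwhere(mk)[:,::-1]
    p=ray(q,.006,K,C)[:,:2]*1000
    h=cv2.convexHull(p.astype(np.float32)); print(n,cv2.minAreaRect(h))
grey=cv2.inRange(hsv,(0,0,90),(179,60,190))
for n,uv in (("whitepad",(340,257)),("sparepad",(277,175))):
    q=np.argwhere(comp(grey,uv,18))[:,::-1]; p=ray(q,.004,K,C)[:,:2]*1000; c,r=cv2.minEnclosingCircle(p.astype(np.float32)); print(n,p.mean(0),len(p),c,r)
# object tops from depth
for n,uv,z0,z1,zt,r in (("brass",(181,166),.052,.075,.062,20),("black",(360,173),.052,.075,.062,20),("white",(188,247),.052,.075,.062,15),("can",(203,266),.125,.15,.134,20),("small1",(182,123),.03,.08,None,15),("small2",(141,143),.03,.08,None,15)):
    z=P[:,:,2]; mk=comp(((z>z0)&(z<z1)).astype(np.uint8)*255,uv,r)>0
    zz=np.median(z[mk]) if mk.any() else 0
    q=np.argwhere(mk)[:,::-1]; p=ray(q,zt or zz,K,C)[:,:2]*1000
    c,rr=cv2.minEnclosingCircle(p.astype(np.float32)); print(n,len(q),"zmed",zz,"mean",p.mean(0),"circ",c,rr)
blk=cv2.inRange(V,0,60); mk=comp(blk,(199,256),36); q=np.argwhere((mk>0)&(P[:,:,2]<.02))[:,::-1]
print("mat",cv2.minAreaRect(cv2.convexHull((ray(q,.004,K,C)[:,:2]*1000).astype(np.float32))))
yl=comp(cv2.inRange(hsv,(22,150,120),(34,255,255)),(208,262),25); q=np.argwhere(yl)[:,::-1]; p=ray(q,.004,K,C)[:,:2]*1000
A=np.c_[2*p,np.ones(len(p))]; print("yellow",len(p),p.min(0),p.max(0))
cv2.imwrite("pics/crop1.png",cv2.resize(im[100:290,120:410],None,fx=2.7,fy=2.7,interpolation=cv2.INTER_CUBIC))
E
```

```text
{'extrinsics', 'K'} [0.4432 0.0653 0.985 ]
bench z -0.00010377277162532117
blacktray ((628.9495849609375, 221.56149291992188), (147.06973266601562, 105.5802230834961), 79.24547576904297)
brasstray ((621.042236328125, -256.6300048828125), (147.07635498046875, 106.07138061523438), 77.8760986328125)
whitetray ((416.6745300292969, -204.27169799804688), (105.96846008300781, 146.76568603515625), 13.961416244506836)
spare ((625.1337280273438, -4.8114471435546875), (110.92546081542969, 151.9534149169922), 4.088749885559082)
whitepad [ 408.9038 -171.7898] 514 (408.7205505371094, -166.30825805664062) 38.59294128417969
sparepad [623.7365  -4.6666] 439 (623.7120971679688, -4.691290378570557) 32.24079895019531
brass 280 zmed 0.06131789609402144 mean [634.894  252.5619] circ (634.7235107421875, 252.49620056152344) 24.48184585571289
black 277 zmed 0.06151842376052874 mean [ 628.2831 -221.4513] circ (627.9212036132812, -221.0695037841797) 25.13955307006836
white 297 zmed 0.06158696386687312 mean [422.5272 223.2576] circ (422.6900329589844, 223.0908966064453) 24.221324920654297
can 201 zmed 0.13353984414831122 mean [383.3234 173.3078] circ (383.4004211425781, 173.56614685058594) 17.712751388549805
small1 138 zmed 0.040372323748807504 mean [757.6774 256.7495] circ (757.62451171875, 256.3125) 18.42241668701172
small2 142 zmed 0.04018592539176974 mean [698.403  363.9742] circ (698.1220092773438, 363.9398193359375) 18.394323348999023
mat ((401.28924560546875, 198.0984649658203), (115.54500579833984, 115.60150146484375), 13.680540084838867)
yellow 112 [350.8044 139.3492] [417.6967 190.4824]
```

View pics/crop1.png

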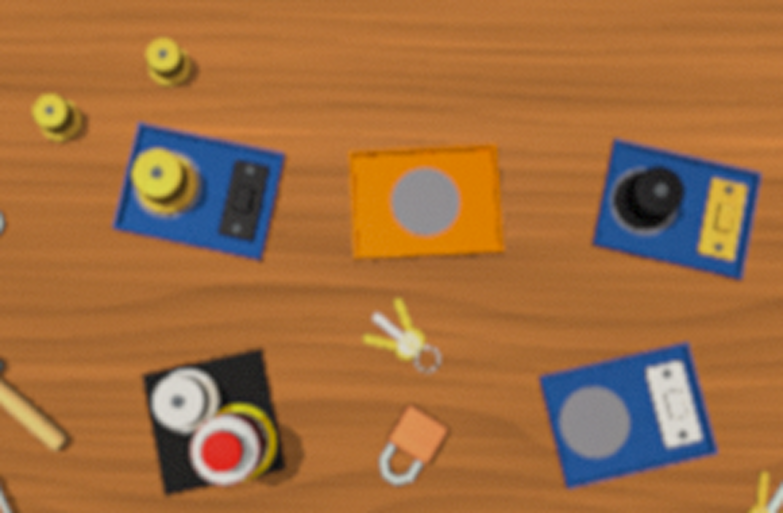

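The crop confirms it. The knob at crop (160,180), in the tray with the black plate, has a drum radius of 24.5 mm and its top at 61 mm, so it matches the 48 mm drum. The two at crop (165,60) and (57,115) are only about 40 mm high, so they are decoys. The can-to-knob distance measures 63.5 mm against the 64 mm given. First move: go above the can at (383,173), with the fingers closing perpendicular to the can–knob line.

jog_arm(moves="0 0 0.14 26 -52 0 1; 0 0 0.29 54 -107 0 1; 0 0 0.44 81 -161 0 1; 0 0 0.59 108 -215 0 1; 0 0 0.74 135 -269 0 1; 0 0 0.89 162 -322 0 1; 0 0 1.03 189 -376 0 1; 0 0 1.18 216 -429 0 1; 0 0 1.18 216 -429 -20 1; 0 0 1.18 216 -429 -30 1")

```text
t: 1.35
tcp_pos: [0.3826, 0.1722, 0.2001]
ee_rot: [3.14, -0.002, -2.235]
force: [-0.4, -0.1, 0.5]
opening: 1.0
gripper_force: 0.0
```

jog_arm(moves="0 0 0 0 1 -30 1; 0 0 0 0 1 -60 1; 0 0 0 0 1 -90 1; 0 0 0 0 1 -115 1; 0 0 0 0 1 -130 1; 0 0 0 0 1 -130 1; 0 0 0 0 1 -130 0; 0 0 0 0 1 -130 0; 0 0 0 0 1 -130 0; 0 0 0 0 1 -130 0")

```text
t: 2.6
tcp_pos: [0.3848, 0.1747, 0.0727]
ee_rot: [-3.14, 0.003, -2.233]
force: [0.0, -0.6, 6.2]
opening: 0.685
gripper_force: 65.1
```

jog_arm(moves="0 0 0 0 0 15 0; 0 0 0 0 0 40 0; 0 0 0 12 -6 60 0; 0 0 0 35 -19 70 0; 0 0 0 60 -33 70 0; 0 0 0 85 -47 70 0; 0 0 0 105 -58 65 0; 0 0 0 117 -64 50 0; 0 0 0 117 -64 30 0; 0 0 0 117 -64 15 0")

```text
t: 3.85
tcp_pos: [0.4986, 0.1101, 0.0842]
ee_rot: [3.139, -0.002, -2.232]
force: [-0.4, 0.4, -3.6]
opening: 0.686
gripper_force: 65.3
```

jog_arm(moves="0 0 0 0 0 -7 0; 0 0 0 0 0 -12 0; 0 0 0 0 0 -15 0; 0 0 0 0 0 -17 0; 0 0 0 0 0 -18 0; 0 0 0 0 0 -18 0; 0 0 0 0 0 -18 0.8; 0 0 0 0 0 -18 1; 0 0 0 0 0 -18 1; 0 0 0 0 0 -18 1")

```text
t: 5.1
tcp_pos: [0.5003, 0.1102, 0.0684]
ee_rot: [-3.141, 0.0, -2.232]
force: [-0.3, 0.3, 0.1]
opening: 0.999
gripper_force: 0.0
```

jog_arm(moves="0 0 0 0 0 20 1; 0 0 0 0 0 50 1; 0 0 0 0 0 90 1; 0 0 0 0 0 130 1; 0 0 0 0 0 160 1; 0 0 0 -20 -50 160 1; 0 0 0 -40 -100 160 1; 0 0 0 -60 -150 160 1; 0 0 0 -80 -190 160 1; 0 0 0 -80 -190 160 1")

```text
t: 6.35
tcp_pos: [0.4191, -0.0817, 0.2283]
ee_rot: [-3.141, -0.0, -2.237]
force: [0.2, 0.3, 0.3]
opening: 1.006
gripper_force: 0.0
```

```bash
cat > m.py <<'E'
from h import *
import sys
K,C,_=model("top"); im,d=optics.snapshot("top"); P=cloud(d,K,C); z=P[:,:,2]; hsv=cv2.cvtColor(im,cv2.COLOR_BGR2HSV)
def top(n,x,y,zt,rad,hi=.008):
    q=np.argwhere((abs(z-zt)<hi)&(np.hypot(P[:,:,0]-x,P[:,:,1]-y)<rad))[:,::-1]
    if len(q)<20: print(n,"none",len(q)); return
    p=ray(q,zt,K,C)[:,:2]*1000; c,r=cv2.minEnclosingCircle(p.astype(np.float32)); print(n,len(q),"z",np.median(z[q[:,1],q[:,0]]),"mean",p.mean(0),"circ",np.array(c),r)
def flat(n,lo,hi,x,y,rad,zp=.004):
    q=np.argwhere((cv2.inRange(hsv,lo,hi)>0)&(np.hypot(P[:,:,0]-x,P[:,:,1]-y)<rad)&(z<.012))[:,::-1]
    p=(ray(q,zp,K,C)[:,:2]*1000).astype(np.float32); c,r=cv2.minEnclosingCircle(p); print(n,len(p),"mean",p.mean(0),"circ",np.array(c),r)
E
python3 - <<'E'
from m import *
top("can",.5,.11,.13,.04); top("white",.4225,.223,.062,.04); top("brass",.635,.2525,.062,.04); top("black",.628,-.2215,.062,.04)
flat("yellow",(20,120,100),(36,255,255),.383,.174,.05)
flat("whitepad",(0,0,90),(179,60,190),.4085,-.1715,.042)
cv2.imwrite("pics/top1.png",im)
st=sensors.state(); w,_=optics.snapshot("wrist"); cv2.imwrite("pics/w1.png",w); print(st["tcp_pos"],st["ee_rot"])
E
```

```text
can 182 z 0.12927128908561875 mean [499.149 109.246] circ [499.2151 109.2424] 17.71683692932129
white 295 z 0.06136564146514867 mean [422.4751 223.2823] circ [422.3321 223.3662] 23.783912658691406
brass 275 z 0.061180536019079135 mean [635.1858 252.7658] circ [634.4455 253.3617] 24.437646865844727
black 275 z 0.06146989783090939 mean [ 628.4448 -221.6977] circ [ 628.7972 -221.3922] 24.478710174560547
yellow 664 mean [381.7455 173.4424] circ [381.9236 173.7097] 38.565120697021484
whitepad 0 mean [nan nan] circ [0. 0.] 0.0
[ 0.4198 -0.0806  0.2284] [-3.1415  0.0005 -2.2354]m.py:10: RuntimeWarning: Mean of empty slice.
  p=(ray(q,zp,K,C)[:,:2]*1000).astype(np.float32); c,r=cv2.minEnclosingCircle(p); print(n,len(p),"mean",p.mean(0),"circ",np.array(c),r)
  ret = um.true_divide(
```

View pics/top1.png

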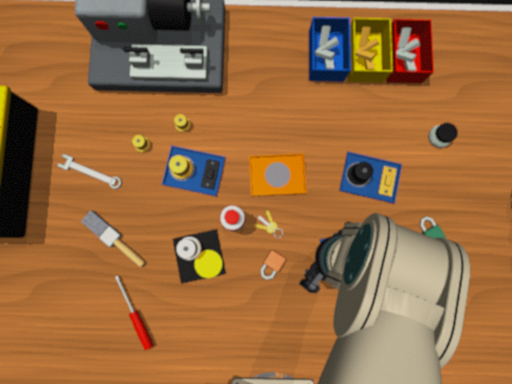

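The can now stands at pixel (232,217), well off its spot. The yellow spot at (208,263) is fully visible and measures (382,173.5), and the white knob at (188,247) is free. Now I'll fetch the white knob.

jog_arm(moves="0 0 0 0 50 0 1; 0 0 0 0 105 0 1; 0 0 0 1 165 0 1; 0 0 0 2 225 0 1; 0 0 0 2 275 0 1; 0 0 0 2 303 0 1; 0 0 0 2 303 -30 1; 0 0 0 2 303 -60 1; 0 0 0 2 303 -95 1; 0 0 0 2 303 -120 1")

```text
t: 7.7
tcp_pos: [0.421, 0.2246, 0.1067]
ee_rot: [3.14, -0.001, -2.23]
force: [0.1, -0.2, -0.8]
opening: 1.0
gripper_force: 0.0
```

```bash
python3 - <<'E'
from m import *
top("can",.5,.11,.13,.04)
flat("whitepad",(0,0,90),(179,60,200),.4085,-.1715,.039)
flat("sparepad",(0,0,90),(179,60,200),.624,-.005,.045)
for n,lo,hi,x,y in (("whiteplate",(0,0,120),(179,60,255),.431,-.248),("brassplate",(18,100,90),(36,255,255),.613,-.300),("blackplate",(0,0,0),(179,255,70),.620,.176)):
    q=np.argwhere((cv2.inRange(hsv,lo,hi)>0)&(np.hypot(P[:,:,0]-x,P[:,:,1]-y)<.045)&(z>.006))[:,::-1]
    print(n,len(q),cv2.minAreaRect((ray(q,.012,K,C)[:,:2]*1000).astype(np.float32)), np.median(z[q[:,1],q[:,0]]))
E
```

```text
can 183 z 0.12936093519847514 mean [499.102  109.2377] circ [499.2151 109.2424] 17.71683692932129
whitepad 511 mean [ 408.9398 -172.032 ] circ [ 409.0852 -171.73  ] 33.4502067565918
sparepad 434 mean [623.6083  -4.6644] circ [623.3497  -4.4725] 32.242923736572266
whiteplate 418 ((429.2151794433594, -252.28086853027344), (79.16534423828125, 48.62389373779297), 14.125998497009277) 0.010188718379117556
brassplate 355 ((611.171875, -299.91632080078125), (35.040077209472656, 76.6606216430664), 77.43766021728516) 0.010220991797998513
blackplate 296 ((619.4891967773438, 175.31716918945312), (32.80547332763672, 72.80250549316406), 79.07649230957031) 0.0103778771560597
```

jog_arm(moves="0 0 0 0 0 -25 1; 0 0 0 0 0 -50 1; 0 0 0 0 0 -70 1; 0 0 0 0 0 -83 1; 0 0 0 0 0 -83 1; 0 0 0 0 0 -83 0; 0 0 0 0 0 -83 0; 0 0 0 0 0 -83 0; 0 0 0 0 0 -83 0; 0 0 0 0 0 -83 0")

```text
t: 9.0
tcp_pos: [0.4233, 0.2238, 0.0265]
ee_rot: [-3.141, 0.002, -2.232]
force: [-0.9, -0.1, 6.3]
opening: 0.546
gripper_force: 62.1
```

jog_arm(moves="0 0 0 0 0 12 0; 0 0 0 0 0 40 0; 0 0 0 0 0 75 0; 0 0 0 0 0 110 0; 0 0 0 0 -15 145 0; 0 0 0 -2 -40 160 0; 0 0 0 -4 -75 160 0; 0 0 0 -5 -115 160 0; 0 0 0 -6 -155 160 0; 0 0 0 -8 -195 160 0")

```text
t: 10.25
tcp_pos: [0.4135, 0.027, 0.1855]
ee_rot: [-3.141, -0.0, -2.232]
force: [-0.1, -0.6, -1.4]
opening: 0.542
gripper_force: 62.0
```

jog_arm(moves="0 0 0 -1 -40 0 0; 0 0 0 -2 -80 0 0; 0 0 0 -3 -120 0 0; 0 0 0 -4 -155 0 0; 0 0 0 -5 -180 0 0; 0 0 0 -5 -195 0 0; 0 0 0 -5 -200 -15 0; 0 0 0 -5 -200 -40 0; 0 0 0 -5 -200 -70 0; 0 0 0 -5 -200 -100 0")

```text
t: 11.5
tcp_pos: [0.4085, -0.1705, 0.0836]
ee_rot: [3.14, 0.0, -2.231]
force: [0.1, -0.0, -2.6]
opening: 0.539
gripper_force: 62.0
```

jog_arm(moves="0 0 0 0 0 -20 0; 0 0 0 0 0 -38 0; 0 0 0 0 0 -48 0; 0 0 0 0 0 -54 0; 0 0 0 0 0 -58 0; 0 0 0 0 0 -59 0; 0 0 0 0 0 -59 0; 0 0 0 0 0 -59 0.8; 0 0 0 0 0 -59 1; 0 0 0 0 0 -59 1")

```text
t: 12.75
tcp_pos: [0.4095, -0.172, 0.0266]
ee_rot: [-3.141, 0.0, -2.232]
force: [0.1, 0.4, 0.4]
opening: 1.004
gripper_force: 0.0
```

jog_arm(moves="0 0 0 0 0 0 1; 0 0 0 0 0 20 1; 0 0 0 0 0 50 1; 0 0 0 0 0 90 1; 0 0 0 0 0 140 1; 0 0 0 10 40 190 1; 0 0 0 30 95 200 1; 0 0 0 50 155 200 1; 0 0 0 70 215 200 1; 0 0 0 90 280 200 1")

```text
t: 14.0
tcp_pos: [0.4976, 0.1036, 0.2265]
ee_rot: [-3.141, 0.0, -2.232]
force: [1.3, -1.2, 0.2]
opening: 1.001
gripper_force: 0.0
```

```bash
python3 - <<'E'
from m import *
print(sensors.state()["tcp_pos"])
top("white",.409,-.172,.062,.04)
q=np.argwhere((abs(z-.062)<.01)&(np.hypot(P[:,:,0]-.409,P[:,:,1]+.172)<.06)); print(len(q), q.mean(0) if len(q) else 0)
cv2.imwrite("pics/top2.png",im)
E
```

```text
[0.4995 0.1102 0.2266]
white 298 z 0.0616151476566017 mean [ 409.3131 -170.5099] circ [ 409.2045 -170.3122] 24.09395408630371
303 [256.7129 344.6304]
```

The white knob stands at (409.3,-170.5), within 2 mm of the pad centre. Next, the can goes back.

jog_arm(moves="0 0 0 0 1 -40 1; 0 0 0 0 1 -80 1; 0 0 0 0 1 -120 1; 0 0 0 0 1 -145 1; 0 0 0 0 1 -158 1; 0 0 0 0 1 -158 1; 0 0 0 0 1 -158 0; 0 0 0 0 1 -158 0; 0 0 0 0 1 -158 0; 0 0 0 0 1 -158 0")

```text
t: 15.3
tcp_pos: [0.498, 0.1029, 0.07]
ee_rot: [-3.14, 0.002, -2.232]
force: [-2.2, 0.6, 6.5]
opening: 0.69
gripper_force: 63.7
```

jog_arm(moves="0 0 0 0 0 15 0; 0 0 0 0 0 35 0; 0 0 0 -15 8 45 0; 0 0 0 -40 22 45 0; 0 0 0 -65 36 45 0; 0 0 0 -90 50 45 0; 0 0 0 -108 60 45 0; 0 0 0 -117 65 40 0; 0 0 0 -117 65 30 0; 0 0 0 -117 65 20 0")

```text
t: 16.55
tcp_pos: [0.3809, 0.1674, 0.0877]
ee_rot: [-3.141, 0.0, -2.233]
force: [-1.2, -0.8, -2.5]
opening: 0.688
gripper_force: 65.0
```

jog_arm(moves="0 0 0 -2 2 -5 0; 0 0 0 -2 2 -9 0; 0 0 0 -2 2 -12 0; 0 0 0 -2 2 -14 0; 0 0 0 -2 2 -15 0; 0 0 0 -2 2 -15 0; 0 0 0 -2 2 -15 0.8; 0 0 0 -2 2 -15 1; 0 0 0 -2 2 -15 1; 0 0 0 -2 2 -15 1")

```text
t: 17.8
tcp_pos: [0.3782, 0.1695, 0.0733]
ee_rot: [-3.142, 0.0, -2.232]
force: [-0.2, 0.1, -1.1]
opening: 0.999
gripper_force: 0.0
```

jog_arm(moves="0 0 0 0 0 20 1; 0 0 0 0 0 50 1; 0 0 0 0 0 90 1; 0 0 0 0 0 130 1; 0 0 0 0 0 150 1; 0 0 0 40 15 150 1; 0 0 0 90 30 150 1; 0 0 0 140 45 150 1; 0 0 0 190 60 150 1; 0 0 0 190 60 150 1")

```text
t: 19.05
tcp_pos: [0.5713, 0.2302, 0.222]
ee_rot: [-3.141, 0.0, -2.233]
force: [0.2, -0.7, -0.2]
opening: 0.995
gripper_force: 0.0
```

```bash
python3 - <<'E'
from m import *
print(sensors.state()["tcp_pos"])
top("can",.382,.1735,.134,.04); top("white",.409,-.171,.062,.04); top("brass",.635,.2525,.062,.04); top("black",.628,-.2215,.062,.04)
E
```

```text
[0.569  0.2297 0.2221]
can 202 z 0.13356408951005705 mean [379.5823 176.0446] circ [379.7811 176.2207] 17.900894165039062
white 301 z 0.0614944423700714 mean [ 409.3201 -170.3915] circ [ 409.0298 -169.8882] 24.44482421875
brass 71 z 0.06062339619460244 mean [624.8398 241.2357] circ [625.6796 243.5166] 16.37557029724121
black 275 z 0.06141052635197031 mean [ 628.3187 -221.5464] circ [ 628.2123 -221.366 ] 24.741779327392578
```

The can is 3.5 mm from the spot centre, upright with its top at 134 mm. Next, the brass knob goes to the spare tray.

jog_arm(moves="0 0 0 33 12 0 1; 0 0 0 66 23 0 1; 0 0 0 66 23 -30 1; 0 0 0 66 23 -70 1; 0 0 0 66 23 -110 1; 0 0 0 66 23 -145 1; 0 0 0 66 23 -170 1; 0 0 0 66 23 -187 1; 0 0 0 66 23 -197 1; 0 0 0 66 23 -197 1")

```text
t: 20.35
tcp_pos: [0.6337, 0.2524, 0.0263]
ee_rot: [3.141, -0.0, -2.232]
force: [-0.0, 0.5, 0.4]
opening: 0.999
gripper_force: 0.0
```

jog_arm(moves="0 0 0 0 0 0 0; 0 0 0 0 0 0 0; 0 0 0 0 0 0 0; 0 0 0 0 0 0 0; 0 0 0 0 0 10 0; 0 0 0 0 0 30 0; 0 0 0 0 0 55 0; 0 0 0 0 -20 70 0; 0 0 0 -2 -50 70 0; 0 0 0 -4 -90 70 0")

```text
t: 21.6
tcp_pos: [0.63, 0.1611, 0.0972]
ee_rot: [-3.141, 0.0, -2.232]
force: [-0.1, -0.3, -2.8]
opening: 0.543
gripper_force: 62.1
```

jog_arm(moves="0 0 0 -2 -40 0 0; 0 0 0 -4 -80 0 0; 0 0 0 -6 -120 0 0; 0 0 0 -7 -150 0 0; 0 0 0 -7 -168 0 0; 0 0 0 -7 -168 -20 0; 0 0 0 -7 -168 -42 0; 0 0 0 -7 -168 -58 0; 0 0 0 -7 -168 -66 0; 0 0 0 -7 -168 -69 0")

```text
t: 22.85
tcp_pos: [0.6224, -0.0053, 0.0277]
ee_rot: [3.14, -0.001, -2.232]
force: [-7.1, 0.9, 11.6]
opening: 0.545
gripper_force: 63.5
```

jog_arm(moves="0 0 0 0 0 -1 0; 0 0 0 0 0 -1 0; 0 0 0 0 0 -1 0.8; 0 0 0 0 0 -1 1; 0 0 0 0 0 -1 1; 0 0 0 0 0 15 1; 0 0 0 0 0 45 1; 0 0 0 0 0 80 1; 0 0 0 0 0 115 1; 0 0 0 0 -30 130 1")

```text
t: 24.1
tcp_pos: [0.6251, -0.0346, 0.1615]
ee_rot: [-3.137, 0.003, -2.229]
force: [0.3, 0.5, -0.3]
opening: 1.002
gripper_force: 0.0
```

```bash
python3 - <<'E'
from m import *
print(sensors.state()["tcp_pos"])
top("brass",.624,-.005,.062,.04); top("black",.628,-.2215,.062,.04)
s,_=optics.snapshot("scene"); cv2.imwrite("pics/scene2.png",s)
E
```

```text
[ 0.6261 -0.0391  0.163 ]
brass 118 z 0.061476268593082195 mean [629.1125   6.0234] circ [625.39    -0.1744] 23.389917373657227
black none 0
```

View pics/scene2.png

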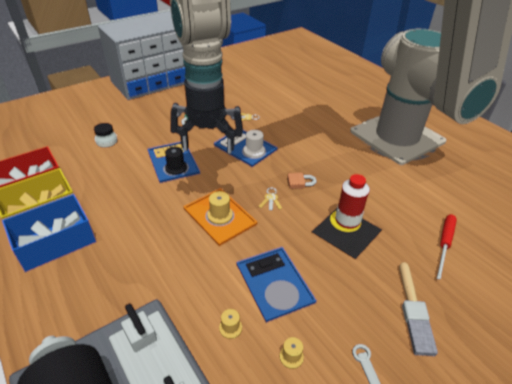

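The scene view shows the brass knob upright on the spare tray at (219,208), the empty black-plate tray pad at (282,294), the can upright on its spot at (350,205), and the white knob in its tray at (254,144). Next, the black knob at (175,160).

jog_arm(moves="0 0 0 0 -40 0 1; 0 0 0 1 -90 0 1; 0 0 0 2 -140 0 1; 0 0 0 2 -182 0 1; 0 0 0 2 -182 -30 1; 0 0 0 2 -182 -60 1; 0 0 0 2 -182 -80 1; 0 0 0 2 -182 -80 1; 0 0 0 2 -182 -80 1; 0 0 0 2 -182 -80 1")

```text
t: 25.45
tcp_pos: [0.6264, -0.2178, 0.079]
ee_rot: [-3.139, 0.001, -2.232]
force: [-0.3, -0.1, 0.6]
opening: 0.998
gripper_force: 0.0
```

jog_arm(moves="0 0 0 2 -4 -20 1; 0 0 0 2 -4 -40 1; 0 0 0 2 -4 -53 1; 0 0 0 2 -4 -53 1; 0 0 0 2 -4 -53 0; 0 0 0 2 -4 -53 0; 0 0 0 2 -4 -53 0; 0 0 0 2 -4 -53 0; 0 0 0 2 -4 -53 0; 0 0 0 2 -4 -53 0")

```text
t: 26.7
tcp_pos: [0.6285, -0.2221, 0.0258]
ee_rot: [-3.139, 0.001, -2.232]
force: [0.8, -0.4, 5.7]
opening: 0.547
gripper_force: 62.3
```

jog_arm(moves="0 0 0 0 0 10 0; 0 0 0 0 0 35 0; 0 0 0 0 0 70 0; 0 0 0 0 5 105 0; 0 0 0 0 25 125 0; 0 0 0 1 60 130 0; 0 0 0 2 100 130 0; 0 0 0 3 140 130 0; 0 0 0 3 180 130 0; 0 0 0 3 220 130 0")

```text
t: 27.95
tcp_pos: [0.6283, 0.0012, 0.1531]
ee_rot: [3.139, -0.001, -2.232]
force: [1.4, -0.2, -2.1]
opening: 0.548
gripper_force: 61.9
```

jog_arm(moves="0 0 0 0 40 0 0; 0 0 0 0 80 0 0; 0 0 0 1 120 0 0; 0 0 0 1 160 0 0; 0 0 0 2 200 0 0; 0 0 0 2 230 0 0; 0 0 0 3 248 0 0; 0 0 0 3 256 -15 0; 0 0 0 3 256 -40 0; 0 0 0 3 256 -70 0")

```text
t: 29.2
tcp_pos: [0.6329, 0.2538, 0.0829]
ee_rot: [-3.141, -0.001, -2.233]
force: [0.0, 0.1, -3.0]
opening: 0.545
gripper_force: 61.9
```

jog_arm(moves="0 0 0 0 0 -15 0; 0 0 0 0 0 -30 0; 0 0 0 0 0 -40 0; 0 0 0 0 0 -40 0; 0 0 0 0 0 -40 0; 0 0 0 0 0 -40 0; 0 0 0 0 0 -40 0; 0 0 0 0 0 -40 0; 0 0 0 0 0 -40 0; 0 0 0 0 0 -40 0")

```text
t: 30.45
tcp_pos: [0.6331, 0.2545, 0.0443]
ee_rot: [3.142, -0.0, -2.232]
force: [0.2, -1.0, -2.7]
opening: 0.55
gripper_force: 61.9
```

jog_arm(moves="0 0 0 2 -1 -8 0; 0 0 0 2 -1 -13 0; 0 0 0 2 -1 -16 0; 0 0 0 2 -1 -18 0; 0 0 0 2 -1 -18 0; 0 0 0 2 -1 -18 0; 0 0 0 2 -1 -18 0.8; 0 0 0 2 -1 -18 1; 0 0 0 2 -1 -18 1; 0 0 0 2 -1 -18 1")

```text
t: 31.7
tcp_pos: [0.6353, 0.2536, 0.0265]
ee_rot: [-3.141, 0.0, -2.232]
force: [-0.3, -1.1, -0.2]
opening: 0.997
gripper_force: 0.0
```

jog_arm(moves="0 0 0 0 0 15 1; 0 0 0 0 0 40 1; 0 0 0 0 0 75 1; 0 0 0 0 0 110 1; 0 0 0 0 -30 120 1; 0 0 0 -3 -80 120 1; 0 0 0 -5 -120 120 1; 0 0 0 -5 -130 120 1; 0 0 0 -5 -130 120 1; 0 0 0 -5 -130 120 1")

```text
t: 32.95
tcp_pos: [0.6304, 0.1246, 0.1467]
ee_rot: [-3.141, 0.001, -2.231]
force: [-0.4, 0.0, 0.3]
opening: 0.998
gripper_force: 0.0
```

```bash
python3 - <<'E'
from m import *
print(sensors.state()["tcp_pos"])
top("brass",.624,-.005,.062,.04); top("black",.635,.253,.062,.04)
flat("brasspad",(0,0,90),(179,60,200),.628,-.223,.039)
E
```

```text
[0.6303 0.1247 0.1465]
brass 266 z 0.06158152303926806 mean [623.0338  -3.4089] circ [622.9941  -3.6533] 23.921903610229492
black none 0
brasspad 469 mean [ 628.4858 -224.3868] circ [ 628.3762 -224.3341] 33.60358428955078
```

jog_arm(moves="0 0 0 -3 -50 0 1; 0 0 0 -7 -100 0 1; 0 0 0 -7 -128 0 1; 0 0 0 -7 -128 -30 1; 0 0 0 -7 -128 -65 1; 0 0 0 -7 -128 -95 1; 0 0 0 -7 -128 -112 1; 0 0 0 -7 -128 -120 1; 0 0 0 -7 -128 -120 1; 0 0 0 -7 -128 -120 1")

```text
t: 34.25
tcp_pos: [0.6243, -0.0045, 0.0276]
ee_rot: [-3.14, 0.001, -2.232]
force: [0.3, -0.2, 0.7]
opening: 0.998
gripper_force: 0.0
```

jog_arm(moves="0 0 0 0 0 0 0; 0 0 0 0 0 0 0; 0 0 0 0 0 0 0; 0 0 0 0 0 0 0; 0 0 0 0 0 10 0; 0 0 0 0 0 30 0; 0 0 0 0 0 55 0; 0 0 0 0 -20 70 0; 0 0 0 1 -50 70 0; 0 0 0 2 -90 70 0")

```text
t: 35.5
tcp_pos: [0.6244, -0.0955, 0.0962]
ee_rot: [3.141, -0.001, -2.231]
force: [0.1, -1.5, -3.2]
opening: 0.545
gripper_force: 62.1
```

```bash
python3 - <<'E'
from m import *
top("black",.635,.253,.062,.04)
flat("brasspad",(0,0,90),(179,60,200),.628,-.223,.039)
cv2.imwrite("pics/top3.png",im)
E
```

```text
black 274 z 0.06140950663561584 mean [633.4474 252.9533] circ [633.8127 253.047 ] 23.948381423950195
brasspad 0 mean [nan nan] circ [0. 0.] 0.0m.py:10: RuntimeWarning: Mean of empty slice.
  p=(ray(q,zp,K,C)[:,:2]*1000).astype(np.float32); c,r=cv2.minEnclosingCircle(p); print(n,len(p),"mean",p.mean(0),"circ",np.array(c),r)
  ret = um.true_divide(
```

Black is in place at (633.4,253). Next, brass goes to the brass pad at (628.3,-224), a shift of (4,-129) with the drop at the end.

jog_arm(moves="0 0 0 1 -30 0 0; 0 0 0 2 -65 0 0; 0 0 0 3 -95 0 0; 0 0 0 3 -118 0 0; 0 0 0 3 -128 0 0; 0 0 0 3 -128 -20 0; 0 0 0 3 -128 -40 0; 0 0 0 3 -128 -50 0; 0 0 0 3 -128 -50 0; 0 0 0 3 -128 -50 0")

```text
t: 36.8
tcp_pos: [0.6286, -0.2222, 0.0466]
ee_rot: [-3.141, 0.0, -2.232]
force: [0.1, 0.4, -2.0]
opening: 0.549
gripper_force: 62.3
```

jog_arm(moves="0 0 0 0 -1 -8 0; 0 0 0 0 -1 -14 0; 0 0 0 0 -1 -17 0; 0 0 0 0 -1 -19 0; 0 0 0 0 -1 -20 0; 0 0 0 0 -1 -20 0; 0 0 0 0 -1 -20 0.8; 0 0 0 0 -1 -20 1; 0 0 0 0 -1 -20 1; 0 0 0 0 -1 -20 1")

```text
t: 38.05
tcp_pos: [0.6283, -0.2236, 0.0263]
ee_rot: [-3.141, 0.0, -2.232]
force: [-0.1, 0.8, -0.4]
opening: 0.999
gripper_force: 0.0
```

jog_arm(moves="0 0 0 0 0 15 1; 0 0 0 0 0 45 1; 0 0 0 0 0 90 1; 0 0 0 0 0 140 1; 0 0 0 0 30 170 1; 0 0 0 -30 85 180 1; 0 0 0 -60 140 180 1; 0 0 0 -80 190 180 1; 0 0 0 -80 220 180 1; 0 0 0 -80 220 180 1")

```text
t: 39.3
tcp_pos: [0.548, -0.0017, 0.2077]
ee_rot: [-3.14, 0.001, -2.229]
force: [0.0, -1.3, 0.8]
opening: 0.997
gripper_force: 0.0
```

```bash
python3 - <<'E'
from m import *
print(sensors.state()["tcp_pos"])
top("can",.382,.1735,.134,.04); top("white",.409,-.171,.062,.04); top("brass",.628,-.223,.062,.04); top("black",.635,.2525,.062,.04)
s,_=optics.snapshot("scene"); cv2.imwrite("pics/scene3.png",s)
E
```

```text
[ 0.5484 -0.003   0.2075]
can 200 z 0.13352320380289406 mean [379.664  176.0946] circ [379.7811 176.2207] 17.900894165039062
white none 0
brass 120 z 0.06138765564022902 mean [ 626.3634 -232.2137] circ [ 627.5985 -225.4497] 22.360855102539062
black 274 z 0.06147889869188555 mean [633.3519 252.9863] circ [633.6665 252.5332] 24.0624942779541
```

View pics/scene3.png

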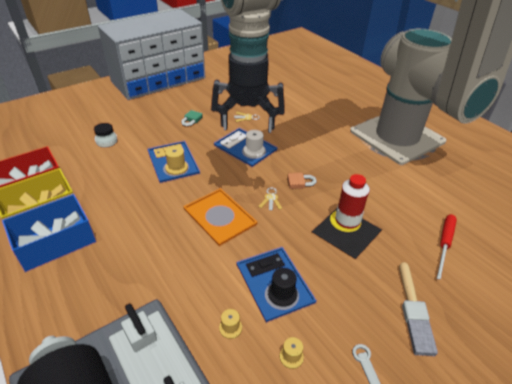

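The scene view shows every part upright and released: brass in the tray with the brass plate (175,158), black with the black plate (284,288), white with the white plate (254,144), and the can on its yellow spot (350,205). The gripper is clear of everything, so I'm handing in.

```bash
python3 -c "
from bench import job
print(job.job_done())"
```

```text
the job is handed in; nothing more can be done
None
```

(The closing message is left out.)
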